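Seat the two-window cutting template on its register pins

ROBOT

A 7-joint arm with a two-finger parallel gripper is mounted at the origin on the work surface. World frame = base frame: x ahead of the robot, y to its left, z up, the work surface at z = 0. Lengths are in m, angles in rad, forces in N, time in s.
With the tool pointing down it reaches from about 0.425 to 0.925 m from the base axis. Payload 6.8 kg.
Tool frame: the origin (TCP) lies midway between the tips of the shut fingers; the grasp point (between the pads) lies 19 mm behind it; z points along the fingers, x is the direction in which the jaws open and shut, and the axes are right-handed (so a half turn about z gives the same grasp; the last joint's range is limited). The gripper opens to 85 mm and grips with 20 to 120 N. Pads are 22 mm wide; open, the fingers measure 114 mm over their backs; the gripper's body (76 mm by 85 mm) begins 54 mm behind the grasp point. The pads swing forward as they close: fully open they stand 13 mm farther back than shut.
Start: joints at [-1.406, 0.477, 0.022, 1.555, -0.011, 1.109, -0.083], TCP at [0.182, 0.65, 0.231] pointing down, gripper open.
Joint ranges: [-2.96, 2.96], [-0.34, 2.1], [-1.41, 1.46], [0.24, 2.44], [-1.37, 4.51], [0.17, 1.92], [-2.96, 2.96]. Speed limits (rad/s): [2.39, 2.39, 3.14, 3.14, 3.14, 3.14, 3.14].

INTERFACE

Orientations are given as a unit quaternion [w, x, y, z].
In Python, from station import bot, imaging, nets gives the robot as it stands. The module is installed in compiled form; this text tells all that it offers.
- The arm moves only by the tool apply_moves, never from a script. Its argument "moves" is text: rows parted by semicolons, each of 7 numbers parted by spaces: the gripper command: -1 is fully open, 1 is shut, values between are in proportion, then the shift along the tool's x, y, z normalised to -1 to 1, where 1 is 120 mm, then the turn, a rotation vector about the tool's x, y, z normalised to -1 to 1, where 1 is 4 degrees. In form: hand dx dy dz rx ry rz; .... A call has 1 to 12 rows; each row shifts and turns the commanded pose from where the row before left it, along the tool's axes as they then stand; what a row does not reach is not made up. A row lasts 1/12 s, in which the tool goes at most 41.7 mm and 7.16 degrees, less where a joint would pass 70% of its speed; a pose out of reach is approached as far as the arm can. A call with a number of a shift or a turn outside -1 to 1 is refused whole. A call with a gripper value outside its range is refused whole. The fingers move at their own pace and stop on an object; "force" is the grip in N (left out, the last holds). Time passes only in rows, so rows that do not move let the fingers close. It gives the time, the measured TCP pose, the force and the opening at its end, in the units of the state.
- bot.get_obs(): the state, without advancing time (a new reading comes with each control period).
- imaging.read_camera(name): name is "scene" or "top" or "wrist"; returns a dict with "image" (400x640x3 uint8, red, green, blue), "fx", "fy", "cx", "cy" (pixels), "view" (4x4, takes a point from world to camera coordinates); the wrist camera has in their place "mount" (4x4, takes a point from camera to tool coordinates, whose origin is the TCP and whose axes are the tool frame's). Camera axes: x right, y down, z forward; pixel columns grow to the right and rows downward; lengths in m; the calibration is good to about 2 mm. The wrist camera is an equidistant fisheye: a pixel r from the principal point sees the ray r / f radians off the axis. A picture is of the moment at which its call begins: read the wrist's pose just before it. There is no depth.
- bot.hand_in(): hands the job in, once; it reports no verdict.
Trained networks look in a picture, given as the dict that the camera call returned (one of the last four; its "shot" number tells which), for a name from the list of things; names that differ only in an ending like _2 or _b are one class to them, and where a whole thing is asked for, a point or a joint stands for the part that bears it (a point fixed in the world has none). Each returns a list of dicts, best first, with "score" (0 to 1); they miss things now and then, are a little off and sometimes report something else, mostly with a low value. They report only what shows in the picture. A call takes as long as a camera call.
- nets.spot_in(picture, name): "rect" ([left, top, right, bottom] in pixels, round what is visible of it).
- nets.outline_of(picture, name): "region" (400x640 bool, what is visible of it) and "rect" ([left, top, right, bottom] in pixels, round what is visible of it).
- nets.spot_point(picture, name): "location" ([column, row] in pixels: a listed point, or the origin of a listed thing).
The state is a dict: "t": time; "q": joint angles; "joint_vel": joint speeds; "joint_torque": joint torques, N m; "eef_pos": TCP position; "tool_rot": TCP orientation; "contact_force": force on the tool from outside, world axes, zero at the start; "torque": the same for the moment, N m; "gripper_width": opening from 0.0 (shut) to 1.0 (fully open).
Only numpy, scipy, OpenCV 4.12 (cv2) and the standard library are available. Lean on these libraries where they do the work, as an engineer would, in place of code of your own. Each camera call takes 0.05 s, during which the arm holds its last target.

TASK

Pick up the aluminium cutting template and hang it on the cutting board's two register pins: line both holes up with the pins, by feel where sight and measurement are not exact enough, let it down over both pins together while you still hold it, and press it straight down past the two spring rollers until it lies flat on the mat at both ends; then let go and move clear. The pins are slim, so never press on the board or its pins with more than 45 N, and leave the cup, tape, knife and pen basket where they are.

Things in the scene. Friction and masses are not known exactly. Their poses are not given: they have to be found in the camera images.
- grip (a point): Centre of the template's grip: a black upright block on the middle crossbar, 14 mm along the template's x by 70 mm along its y by 34 mm high on the 6 mm plate; this point is 23 mm above the underside, over the plate's centre and centre of mass. Pinch it across its 14 mm, fingers closing along the template's x, tips clear of the plate. Axes as the template's.
- template: Two-window cutting template: bare aluminium ladder frame 220 (x) x 140 (y) x 6 mm, about 0.36 kg, lying flat on the desk; two windows 62 x 92 mm with a 32 mm crossbar between. Origin at the centre of the underside. x along its length towards the round hole, z up.
- underside (a point): Centre of the template's underside (same point as the template's origin).
- hole_round (a point): Centre of the round hole's lower mouth, 95 mm from the template's centre on its +x end; 9 mm diameter, through the 6 mm plate, for an 8 mm pin.
- hole_slot (a point): Centre of the slotted hole's lower mouth, on the line of the centre and the round hole, 95 mm from the centre at the -x end (holes 190 mm apart); 13 mm long (x) by 9 mm wide (y). The template fits the pins either way round.
- board: Cutting board fixed to the desk: white base 324 (x) x 200 (y) mm, blue gridded mat on top with a thin sheet of white card; mat's top face 18 mm above the desk. Origin at the centre of the underside, x along its length, z up. In a groove along its x axis (y = 0) lies a metal register bar with two pins and two roller catches; a low brass thumbscrew at the -x end clamps the bar.
- mat_middle (a point): Middle of the mat's top face, 18 mm above the desk; axes as the board's. The seated template's centre is within 8 mm of it, along the board's x. The bar has been drawn out from its stop towards the board's +x by 4 to 20 mm and clamped there; that setting is NOT in any measured pose: find it by feel or by sight. It holds firm against side pushes.
- stop_far (a point): Point on the mat's top on the board's x axis, 83 mm beyond the middle (+x): where the far pin's foot would be with the bar at its stop. The real pin is 4 to 20 mm from here towards +x (87 to 103 mm from the middle). Both pins are steel, 8 mm diameter, 18 mm tall (tips 36 mm above the desk), tip edge bevelled 1 mm, 190 mm apart.
- stop_near (a point): The same for the near pin, 107 mm from the middle on the -x side (the real pin is 4 to 20 mm from here towards +x, exactly as the far one). Outside each pin a spring roller catch, up to 17 mm above the mat: the template's ends push the rollers back from about 13 mm above the mat, at 6 to 12 N for both together; they then snap over the plate's top edge.
- cup: Paper cup, bystander, 72 mm across, 85 mm tall, standing. Origin under its centre.
- tape: Roll of tape, bystander, 84 mm across, 19 mm high, lying flat. Origin under its centre.
- knife: Craft knife, bystander, about 180 mm long, 20 mm wide, 16 mm high, lying flat along its x. Origin under its middle.
- pens: Basket full of marker pens, bystander, 90 x 90 mm, 155 mm tall with the pens. Origin under its centre.

How it is judged:
By the outcome, as a careful person would: the job done as asked, in the order asked, and still so for the second after the job is handed in, with the robot touching nothing.
It also fails if it takes over 58 s, if anything falls off the work surface, if the arm or the gripper's body presses on something with over 40 N, if the wrist force passes 120 N, or if a joint passes its speed limit or range.

## Working session

There is one attempt and no reset: what is moved stays moved. The work goes in short steps, Python scripts to look and compute and a tool call to move; the robot and the scene stay as the last step left them, time stands still between calls to the robot, and variables do not carry over. Pictures are saved under pics/ and viewed, and the job is handed in when it is done.

Besides the shell and the picture viewer there is one more tool, called in YAML: its name, and indented under it one key for each argument. apply_moves: Moves the arm, as the interface text tells. Scaled input: -1 to 1 covers 120 mm each way for a shift and 4 degrees each way for a turn. Its arguments: {"type":"object","properties":{"moves":{"type":"string"},"force":{"type":"number"}},"required":["moves"]}

```bash
mkdir -p pics; ls; cat > h.py <<'E'
import numpy as np,cv2
from station import bot,imaging,nets
from scipy.spatial.transform import Rotation as R
def save(p,n): cv2.imwrite('pics/'+n,p['image'][:,:,::-1])
def ray(p,px):
    V=p['view'];d=np.array([(px[0]-p['cx'])/p['fx'],(px[1]-p['cy'])/p['fy'],1.])
    Rm=V[:3,:3];o=-Rm.T@V[:3,3];return o,Rm.T@d
def onz(p,px,z):
    o,d=ray(p,px);return o+d*(z-o[2])/d[2]
def tool():
    s=bot.get_obs();q=s['tool_rot'];T=np.eye(4);T[:3,:3]=R.from_quat([q[1],q[2],q[3],q[0]]).as_matrix();T[:3,3]=s['eef_pos'];return T
def wray(p,px,T):
    u=px[0]-p['cx'];v=px[1]-p['cy'];a=u/p['fx'];b=v/p['fy'];th=np.hypot(a,b)
    s=np.sin(th)/th if th>1e-9 else 1
    d=np.array([a*s,b*s,np.cos(th)]);M=T@p['mount'];return M[:3,3],M[:3,:3]@d
def wonz(p,px,T,z):
    o,d=wray(p,px,T);return o+d*(z-o[2])/d[2]
def wproj(p,P,T):
    M=np.linalg.inv(T@p['mount']);c=M[:3,:3]@P+M[:3,3];th=np.arctan2(np.hypot(c[0],c[1]),c[2]);r=np.hypot(c[0],c[1])
    return np.array([p['cx']+p['fx']*th*c[0]/r,p['cy']+p['fy']*th*c[1]/r])
E
python3 - <<'E'
from h import *
np.set_printoptions(precision=4,suppress=True)
print(bot.get_obs())
for c in ['scene','top']:
    p=imaging.read_camera(c);save(p,c+'0.png');print(c,p['fx'],p['view'])
    for n in ['grip','template','hole_round','hole_slot','board','mat_middle','stop_far','stop_near','cup','tape','knife','pens']:
        r=nets.spot_point(p,n)[:2]
        z={'grip':.023,'mat_middle':.018,'stop_far':.018,'stop_near':.018}.get(n,0)
        print(n,[(np.round(x['location'],1),round(x['score'],2),onz(p,x['location'],z)[:2]) for x in r])
print(tool())
E
```

```text
pics
{'t': 0.0, 'q': array([-1.4061,  0.4778,  0.0223,  1.5565, -0.0115,  1.1093, -0.0831]), 'joint_vel': array([-0.0015,  0.0008,  0.0019, -0.0006, -0.0002, -0.0007, -0.0013]), 'joint_torque': array([  0.0001, -59.6458,   1.6078, -28.1193,   0.0124,   0.0095,
         0.    ]), 'eef_pos': array([0.1817, 0.6495, 0.2303]), 'tool_rot': array([ 0.0006,  0.7967,  0.6044, -0.0007]), 'contact_force': array([ 0.7226,  0.0582, -0.2219]), 'torque': array([-0.0025, -0.0085, -0.0557]), 'gripper_width': 0.9966733733974896}
scene 375.8575093790457 [[-0.8739  0.486  -0.0124  0.5212]
 [ 0.3667  0.6421 -0.6732 -0.2022]
 [-0.3193 -0.5928 -0.7393  1.2321]
 [ 0.      0.      0.      1.    ]]
grip [(array([369.9, 250.3]), 0.96, array([0.5664, 0.19  ]))]
template [(array([370.6, 258.1]), 0.57, array([0.5673, 0.1979]))]
hole_round [(array([343.1, 270.6]), 0.89, array([0.6455, 0.1952]))]
hole_slot [(array([399.6, 238.6]), 0.68, array([0.4681, 0.1846])), (array([311. , 161.8]), 0.68, array([ 0.5262, -0.1949]))]
board [(array([310.8, 159. ]), 0.61, array([ 0.5205, -0.207 ]))]
mat_middle [(array([314.9, 155.1
[... 1101 characters left out ...]
rray([390.6, 218.9]), 0.59, array([ 0.5176, -0.1973]))]
stop_far [(array([396.7, 193.8]), 0.95, array([ 0.5952, -0.2193])), (array([391.7, 218.8]), 0.63, array([ 0.5178, -0.2007]))]
stop_near [(array([384.8, 255.4]), 0.58, array([ 0.4054, -0.1751]))]
cup [(array([324.9, 138.8]), 0.62, array([ 0.7792, -0.0009]))]
tape [(array([196.3, 236.9]), 0.6, array([0.4778, 0.4151])), (array([395.8, 192.5]), 0.54, array([ 0.6006, -0.2202]))]
knife [(array([461.6, 214.7]), 0.87, array([ 0.5246, -0.4239]))]
pens [(array([186.4, 186.9]), 0.89, array([0.6376, 0.4452]))]
[[ 0.2694  0.963   0.      0.1819]
 [ 0.963  -0.2694  0.      0.6501]
 [ 0.      0.     -1.      0.2313]
 [ 0.      0.      0.      1.    ]]
```

```bash
python3 - <<'E'
import cv2
a=cv2.imread('pics/top0.png');cv2.imwrite('pics/top0b.png',cv2.resize(a[120:290,150:490],None,fx=2.35,fy=2.35,interpolation=2))
a=cv2.imread('pics/scene0.png');cv2.imwrite('pics/scene0b.png',a)
E
```

```text
(no output)
```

View pics/top0b.png

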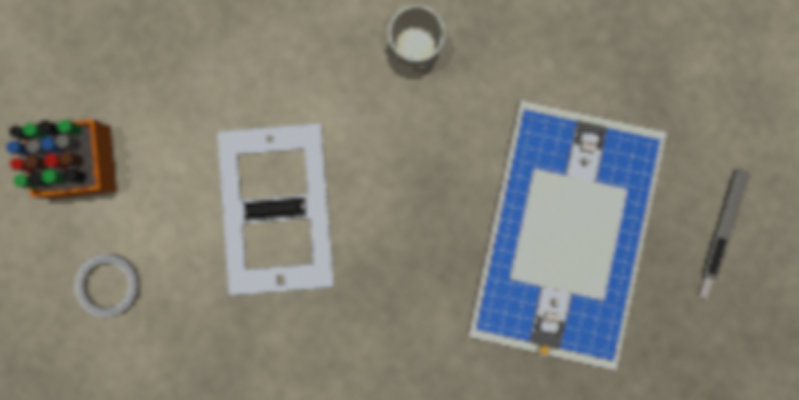

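View pics/scene0b.png

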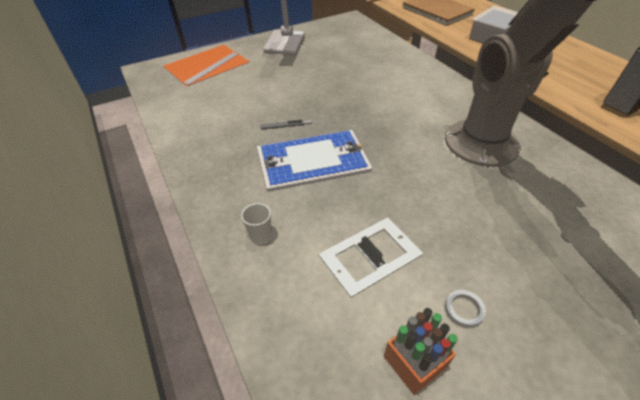

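The template is at about (0.57, 0.19) and the board at about (0.515, -0.2). The top view shows the pins as dark dots near crop pixels (585,160) and (553,300). First I turn the tool to the template's yaw, then shift over it.

apply_moves:
  moves: "-1 0 0 0 0 0 1;-1 0 0 0 0 0 1;-1 0 0 0 0 0 1;-1 0 0 0 0 0 1;-1 0 0 0 0 0 1;-1 0 0 0 0 0 1;-1 0 0 0 0 0 1;-1 0 0 0 0 0 1;-1 0 0 0 0 0 1"

```text
t: 2.05
eef_pos: [0.1818, 0.6501, 0.2313]
tool_rot: [-0.0, 0.945, 0.327, -0.0]
contact_force: [0.6, 0.1, -0.3]
gripper_width: 0.995
```

apply_moves:
  moves: "-1 0 0 0 0 0 1;-1 0 0 0 0 0 1;-1 0 0 0 0 0 1;-1 0 0 0 0 0 1;-1 0 0 0 0 0 1;-1 0 0 0 0 0 1;-1 0 0 0 0 0 1;-1 0 0 0 0 0 1;-1 0 0 0 0 0 0.6"

```text
t: 2.8
eef_pos: [0.1817, 0.6501, 0.2313]
tool_rot: [0.0, 0.999, 0.033, -0.0]
contact_force: [0.6, 0.2, 0.6]
gripper_width: 0.999
```

```bash
cat >> h.py <<'E'
def to(pos,yaw=None):
    T=tool();d=T[:3,:3].T@(np.array(pos)-T[:3,3])
    y=np.degrees(np.arctan2(T[1,0],T[0,0]))
    print('tool',np.round(T[:3,3],4),'yaw',round(y,2),'tilt',np.round(T[:2,2],4))
    print('shift norm',np.round(d/.12,3), 'turn norm rz', None if yaw is None else round(-(yaw-y)/4,3))
E
python3 - <<'E'
from h import *
to([.567,.19,.23],4)
E
```

```text
tool [0.1817 0.6501 0.2313] yaw 3.77 tilt [-0. -0.]
shift norm [2.951 4.037 0.011] turn norm rz -0.056
```

apply_moves:
  moves: "-1 0.18 0.25 0 0 0 0;-1 0.18 0.25 0 0 0 0;-1 0.18 0.25 0 0 0 0;-1 0.18 0.25 0 0 0 0;-1 0.18 0.25 0 0 0 0;-1 0.18 0.25 0 0 0 0;-1 0.18 0.25 0 0 0 0;-1 0.18 0.25 0 0 0 0"

```text
t: 3.47
eef_pos: [0.3718, 0.4212, 0.2316]
tool_rot: [-0.0, 0.999, 0.035, 0.0]
contact_force: [0.6, 0.6, 0.7]
gripper_width: 0.999
```

apply_moves:
  moves: "-1 0.18 0.25 0 0 0 0;-1 0.18 0.25 0 0 0 0;-1 0.18 0.25 0 0 0 0;-1 0.18 0.25 0 0 0 0;-1 0.18 0.25 0 0 0 0;-1 0.18 0.25 0 0 0 0;-1 0.18 0.25 0 0 0 0;-1 0.18 0.25 0 0 0 0; -1 0 0 0 0 0 0;-1 0 0 0 0 0 0"

```text
t: 4.3
eef_pos: [0.5613, 0.1923, 0.2315]
tool_rot: [0.0, 0.999, 0.032, 0.0]
contact_force: [-0.0, -0.0, -0.7]
gripper_width: 1.001
```

```bash
python3 - <<'E'
from h import *
np.set_printoptions(precision=4,suppress=True)
T=tool();p=imaging.read_camera('wrist');save(p,'w1.png');print(p['fx'],p['cx'],p['cy'],p['mount'])
for n,z in [('grip',.023),('template',0),('hole_round',0),('hole_slot',0)]:
    print(n,[(np.round(x['location'],1),round(x['score'],2),wonz(p,x['location'],T,z)) for x in nets.spot_point(p,n)[:2]])
to([.567,.19,.23],4)
E
```

```text
309.70691628693146 324.40001725888504 201.60159750390824 [[ 1.      0.0009  0.0002  0.    ]
 [-0.0009  0.956   0.2934 -0.0743]
 [ 0.0001 -0.2934  0.956  -0.143 ]
 [ 0.      0.      0.      1.    ]]
grip [(array([323.8, 178.3]), 0.82, array([0.5612, 0.1869, 0.023 ]))]
template []
hole_round [(array([402.7, 173.4]), 0.76, array([0.6602, 0.1951, 0.    ]))]
hole_slot [(array([250.4, 172.9]), 0.72, array([0.469 , 0.1833, 0.    ]))]
tool [0.559  0.1969 0.2312] yaw 4.13 tilt [-0.0006  0.0006]
shift norm [0.063 0.062 0.01 ] turn norm rz 0.033
```

View pics/w1.png

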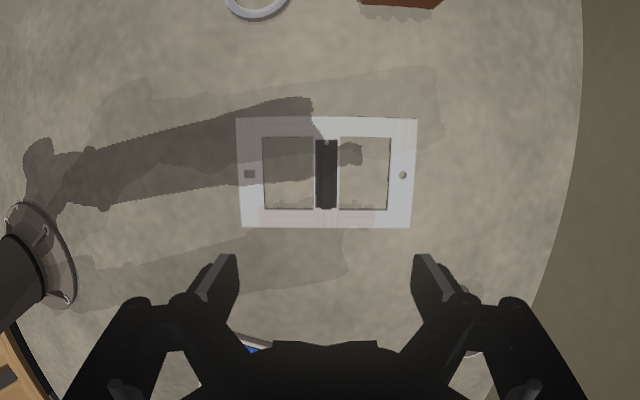

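```bash
python3 - <<'E'
from h import *
np.set_printoptions(precision=4,suppress=True)
for i in range(4):
    T=tool();print(T[:3,3]);p=imaging.read_camera('wrist')
    r={}
    for n,z in [('grip',.023),('hole_round',0),('hole_slot',0)]:
        x=nets.spot_point(p,n)
        if x: r[n]=wonz(p,x[0]['location'],T,z)[:2];print(n,x[0]['location'],r[n])
    if len(r)==3:
        d=r['hole_round']-r['hole_slot'];print(np.linalg.norm(d),np.degrees(np.arctan2(d[1],d[0])),(r['hole_round']+r['hole_slot'])/2)
save(p,'w2.png')
g=cv2.imread('pics/w2.png');cv2.imwrite('pics/w2b.png',cv2.resize(g[110:235,225:430],None,fx=3.9,fy=3.9,interpolation=2))
E
```

```text
[0.559  0.1969 0.2312]
grip [327.7, 179.1] [0.5632 0.1912]
hole_round [403.9, 181.1] [0.6604 0.1911]
hole_slot [251.3, 176.2] [0.4677 0.1832]
0.1928701275148141 2.3342592495389747 [0.564  0.1871]
[0.5595 0.1959 0.2313]
grip [402.8, 178.1] [0.6526 0.1983]
hole_round [404.6, 178.9] [0.6616 0.1928]
hole_slot [250.1, 177.7] [0.4667 0.1803]
0.19526883818206786 3.6727304255760287 [0.5641 0.1865]
[0.5598 0.1953 0.2313]
grip [326.1, 180.6] [0.5624 0.1875]
hole_round [402.2, 177.9] [0.6586 0.193 ]
hole_slot [253.6, 176.0] [0.4715 0.1821]
0.18732648838569443 3.321936172431797 [0.5651 0.1875]
[0.5599 0.1951 0.2313]
grip [327.8, 179.8] [0.5644 0.1884]
hole_round [403.1, 178.4] [0.6599 0.1922]
hole_slot [251.5, 177.4] [0.469 0.18 ]
0.19137032361051287 3.659019553595349 [0.5644 0.1861]
```

View pics/w2b.png

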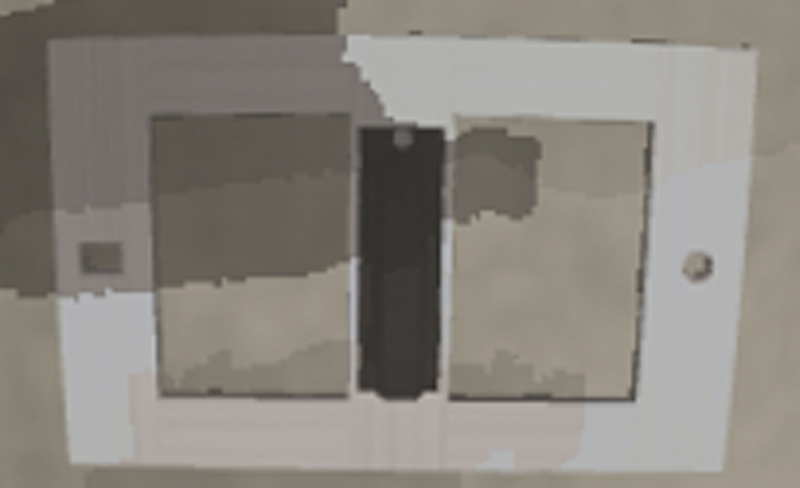

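```bash
python3 - <<'E'
from h import *
np.set_printoptions(precision=4,suppress=True)
T=tool();p=imaging.read_camera('wrist');T2=tool();print(T[:3,3],T2[:3,3])
f=lambda u,v,z:wonz(p,(225+u/3.9,110+v/3.9),T,z)[:2]
a=f(697,266,.006);b=f(102,258,.006);d=a-b;print(a,b,(a+b)/2,np.linalg.norm(d),np.degrees(np.arctan2(d[1],d[0])))
c=[f(48,40,.006),f(757,48,.006),f(724,470,.006),f(72,463,.006)]
print(np.mean(c,0),[np.linalg.norm(c[i]-c[i-1]) for i in range(4)],[np.degrees(np.arctan2(*(x[::-1]))) for x in (c[1]-c[0],c[2]-c[3])])
g=[f(360,128,.04),f(443,128,.04),f(437,392,.04),f(360,392,.04)];print(np.mean(g,0))
m=(a+b)/2; to([m[0],m[1],.15],3.5)
E
```

```text
[0.5599 0.1951 0.2313] [0.5598 0.195  0.2313]
[0.659  0.1938] [0.4699 0.183 ] [0.5644 0.1884] 0.1894580585287274 3.2599702068236835
[0.5648 0.1882] [np.float64(0.13991120494895448), np.float64(0.22001810139475012), np.float64(0.14056425766528352), np.float64(0.22006289552581412)] [np.float64(3.490181201480476), np.float64(3.320165423065082)]
[0.5635 0.1949]
tool [0.5598 0.195  0.2313] yaw 3.96 tilt [-0.0001 -0.    ]
shift norm [0.034 0.058 0.677] turn norm rz 0.116
```

apply_moves:
  moves: "-1 0.038 0.058 0 0 0 0.14;-1 0 0 0.3 0 0 0;-1 0 0 0.3 0 0 0;-1 0 0 0.3 0 0 0;-1 0 0 0.3 0 0 0;-1 0 0 0.2 0 0 0;-1 0 0 0 0 0 0;-1 0 0 0 0 0 0;-1 0 0 0 0 0 0;-1 0 0 0 0 0 0"

```text
t: 6.23
eef_pos: [0.5666, 0.1888, 0.0655]
tool_rot: [-0.001, 1.0, 0.03, 0.002]
contact_force: [0.2, 0.4, -0.2]
gripper_width: 1.0
```

```bash
python3 - <<'E'
from h import *
to([.5646,.1883,.010],3.4)
p=imaging.read_camera('wrist');save(p,'w3.png')
E
```

```text
tool [0.5666 0.1888 0.0655] yaw 3.39 tilt [0.0035 0.0015]
shift norm [-0.019  0.003  0.462] turn norm rz -0.004
```

View pics/w3.png

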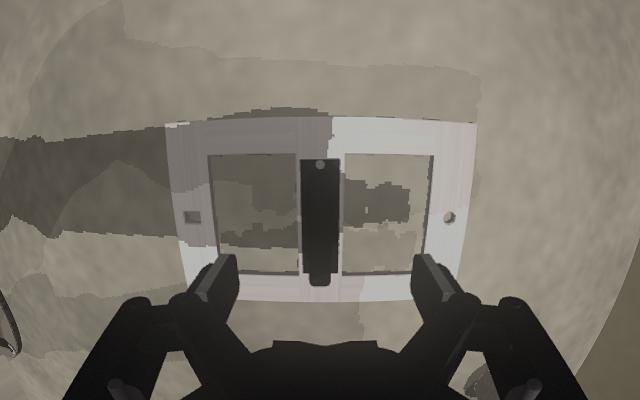

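The grip block is centred at column 320, between the fingers, so I go down, settle and check.

apply_moves:
  moves: "-1 -0.015 0.003 0.1 0 0 0;-1 0 0 0.15 0 0 0;-1 0 0 0.13 0 0 0;-1 0 0 0.08 0 0 0;-1 0 0 0 0 0 0;-1 0 0 0 0 0 0;-1 0 0 0 0 0 0;-1 0 0 0 0 0 0"

```text
t: 6.95
eef_pos: [0.5639, 0.1882, 0.009]
tool_rot: [-0.0, 1.0, 0.03, 0.001]
contact_force: [-1.0, 0.0, 0.1]
gripper_width: 0.995
```

```bash
python3 - <<'E'
from h import *
to([.5646,.1883,.010],3.4)
T=tool();p=imaging.read_camera('wrist');save(p,'w4.png')
E
```

```text
tool [0.5639 0.1882 0.009 ] yaw 3.4 tilt [0.0016 0.0007]
shift norm [ 0.006 -0.    -0.008] turn norm rz 0.0
```

View pics/w4.png

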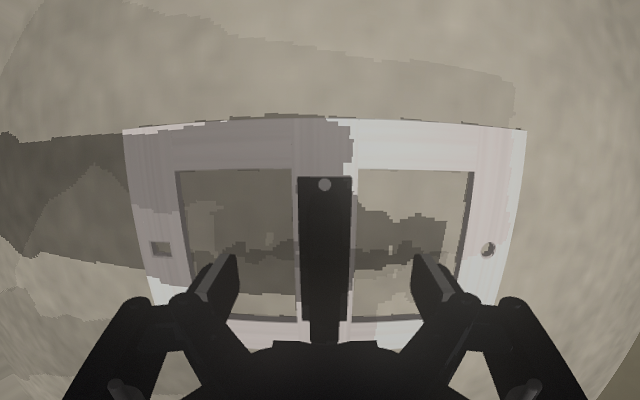

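apply_moves:
  moves: "1 0 0 -0.015 0 0 0;1 0 0 0 0 0 0;1 0 0 0 0 0 0;1 0 0 0 0 0 0;1 0 0 0 0 0 0;1 0 0 0 0 0 0;1 0 0 0 0 0 0;1 0 0 0 0 0 0;1 0 0 0 0 0 0;1 0 0 0 0 0 0"
  force: 80

```text
t: 7.83
eef_pos: [0.5632, 0.188, 0.0101]
tool_rot: [-0.0, 1.0, 0.03, 0.0]
contact_force: [-1.0, -0.4, 5.2]
gripper_width: 0.152
```

```bash
python3 - <<'E'
from h import *
s=bot.get_obs();print(s['contact_force'],s['torque'],s['gripper_width'])
to([.5646,.1883,.15],3.4)
T=tool();p=imaging.read_camera('wrist');save(p,'w5.png')
E
```

```text
[-1.04732112 -0.44479758  5.15179326] [-0.07456144  0.27033247 -0.02746394] 0.15210105347994302
tool [0.5632 0.188  0.0101] yaw 3.4 tilt [0.0002 0.0002]
shift norm [ 0.012 -0.002 -1.166] turn norm rz 0.001
```

View pics/w5.png

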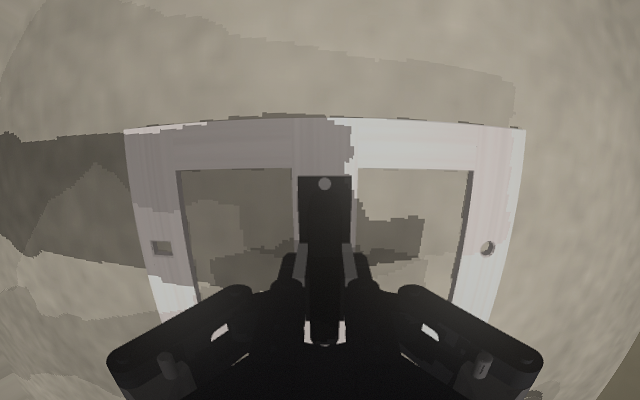

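Gripped (opening 0.152, about 13 mm). I lift, checking the load, and turn to about -13° yaw.

apply_moves:
  moves: "1 0 0 -0.05 0 0 0;1 0 0 -0.1 0 0 0;1 0 0 -0.2 0 0 0;1 0 0 -0.3 0 0 0;1 0 0 -0.3 0 0 0.5;1 0 0 -0.2 0 0 0.8;1 0 0 0 0 0 0.9;1 0 0 0 0 0 0.9;1 0 0 0 0 0 0.8;1 0 0 0 0 0 0.2;1 0 0 0 0 0 0;1 0 0 0 0 0 0"

```text
t: 8.88
eef_pos: [0.5629, 0.1879, 0.1479]
tool_rot: [0.0, 0.994, -0.112, -0.0]
contact_force: [0.0, -0.4, -3.1]
gripper_width: 0.153
```

```bash
python3 - <<'E'
from h import *
s=bot.get_obs();print(s['contact_force'],s['torque'],s['gripper_width'])
to([.486,-.317,.15],-13)
T=tool();p=imaging.read_camera('wrist');save(p,'w6.png')
E
```

```text
[ 0.01500379 -0.40877592 -3.13622761] [-0.01248719  0.00896656  0.00694862] 0.15271987454811575
tool [0.5629 0.1879 0.1479] yaw -12.91 tilt [-0.0003 -0.0002]
shift norm [ 0.315  4.244 -0.016] turn norm rz 0.024
```

View pics/w6.png

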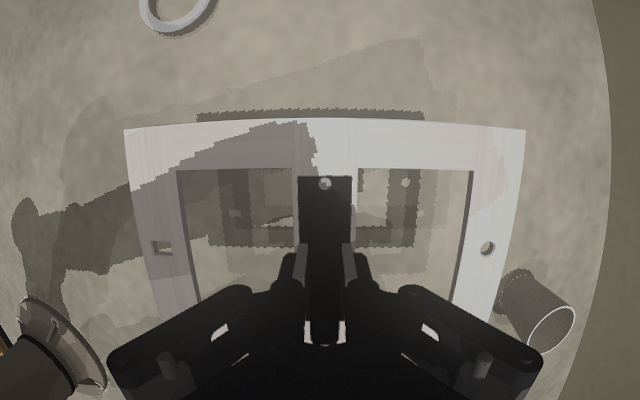

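apply_moves:
  moves: "1 0.01 0.15 0 0 0 0;1 0.02 0.25 0 0 0 0;1 0.025 0.33 0 0 0 0;1 0.025 0.33 0 0 0 0;1 0.025 0.33 0 0 0 0;1 0.025 0.33 0 0 0 0;1 0.025 0.33 0 0 0 0;1 0.025 0.33 0 0 0 0;1 0.025 0.33 0 0 0 0"

```text
t: 9.68
eef_pos: [0.5134, -0.1362, 0.1481]
tool_rot: [-0.0, 0.994, -0.113, 0.0]
contact_force: [0.2, 0.3, -3.9]
gripper_width: 0.15
```

apply_moves:
  moves: "1 0.025 0.33 0 0 0 0;1 0.025 0.33 0 0 0 0;1 0.025 0.33 0 0 0 0;1 0.02 0.25 0 0 0 0;1 0.02 0.2 0 0 0 0;1 0.01 0.1 0 0 0 0;1 0 0 0 0 0 0;1 0 0 0 0 0 0;1 0 0 0 0 0 0;1 0 0 0 0 0 0;1 0 0 0 0 0 0"

```text
t: 10.6
eef_pos: [0.4877, -0.3161, 0.1477]
tool_rot: [-0.0, 0.994, -0.112, -0.0]
contact_force: [-0.0, 0.3, -3.2]
gripper_width: 0.147
```

```bash
python3 - <<'E'
from h import *
np.set_printoptions(precision=4,suppress=True)
s=bot.get_obs();print(s['contact_force'],s['torque'],s['gripper_width'])
to([.486,-.317,.15],-13)
T=tool();p=imaging.read_camera('wrist');save(p,'w7.png')
for n in ['mat_middle','stop_far','stop_near','hole_round','hole_slot']:
    print(n,[(np.round(x['location'],1),round(x['score'],2),wonz(p,x['location'],T,.018)) for x in nets.spot_point(p,n)[:2]])
E
```

```text
[-0.0026  0.2802 -3.1827] [0.0148 0.0231 0.0451] 0.1471438851309807
tool [ 0.4877 -0.3161  0.1477] yaw -12.84 tilt [-0.0001  0.0009]
shift norm [-0.012  0.011 -0.019] turn norm rz 0.041
mat_middle [(array([327.3,  58.7]), 0.6, array([ 0.5168, -0.2002,  0.018 ]))]
stop_far [(array([423.5,  64.2]), 0.9, array([ 0.6003, -0.2199,  0.018 ])), (array([166.5, 244.6]), 0.55, array([ 0.3108, -0.3347,  0.018 ]))]
stop_near [(array([211.3,  62.4]), 0.64, array([ 0.4156, -0.1748,  0.018 ])), (array([425.1,  64.9]), 0.31, array([ 0.6016, -0.2207,  0.018 ]))]
hole_round [(array([485. , 245.3]), 0.89, array([ 0.643, -0.411,  0.018]))]
hole_slot [(array([166.1, 249.2]), 0.64, array([ 0.3079, -0.3397,  0.018 ]))]
```

View pics/w7.png

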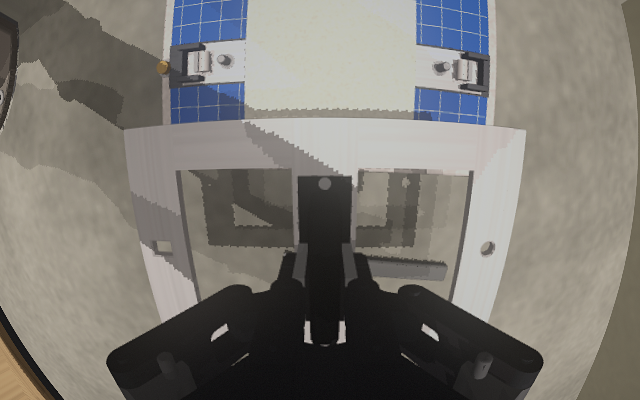

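Excellent view: pins show near (224,60) and (442,66), and the held template's holes near (164,247) and (487,248). I zoom in to measure.

```bash
python3 - <<'E'
import cv2,numpy as np
a=cv2.imread('pics/w7.png')
L=cv2.resize(a[40:90,160:260],None,fx=7.8,fy=7.8,interpolation=cv2.INTER_NEAREST)
Rr=cv2.resize(a[40:90,400:500],None,fx=7.8,fy=7.8,interpolation=cv2.INTER_NEAREST)
cv2.imwrite('pics/w7z.png',np.vstack([L,np.zeros((8,780,3),np.uint8)+255,Rr])[:600])
cv2.imwrite('pics/w7z.png',cv2.resize(np.vstack([L,Rr]),(600,600)) if 0 else np.vstack([L[60:350],Rr[60:350]]))
H1=cv2.resize(a[235:260,145:185],None,fx=10,fy=10,interpolation=cv2.INTER_NEAREST)
H2=cv2.resize(a[235:260,467:507],None,fx=10,fy=10,interpolation=cv2.INTER_NEAREST)
cv2.imwrite('pics/w7h.png',np.hstack([H1,H2]))
E
```

```text
(no output)
```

View pics/w7z.png

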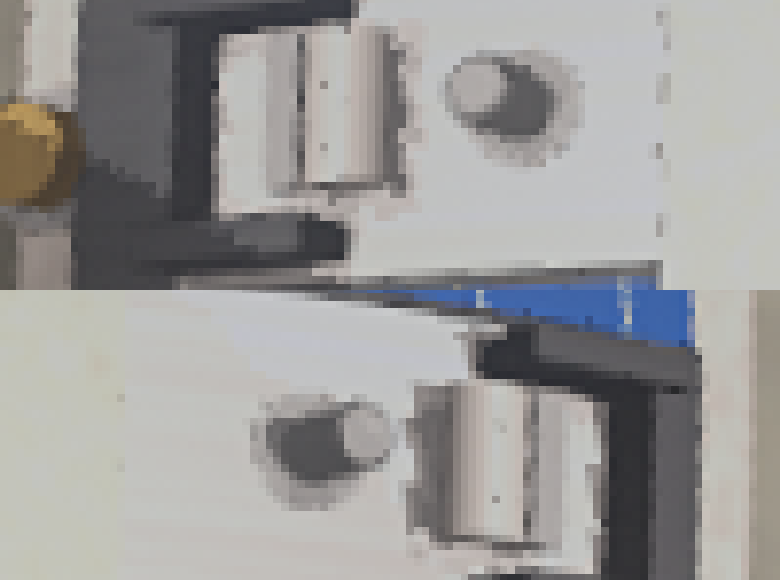

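View pics/w7h.png

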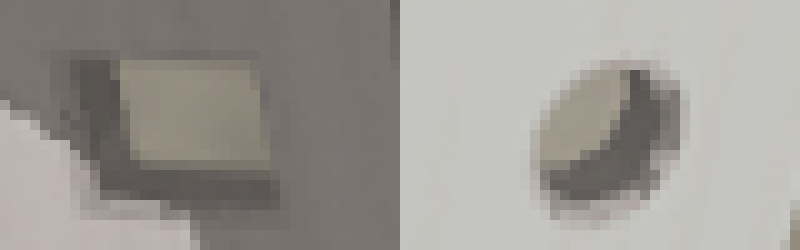

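```bash
python3 - <<'E'
from h import *
np.set_printoptions(precision=4,suppress=True)
T=tool();p=imaging.read_camera('wrist')
zt=T[2,3]-.0101+.006
hs=wonz(p,(162,247.3),T,zt);hr=wonz(p,(487,248),T,zt)
pn=wonz(p,(220.8,58.7),T,.036);pf=wonz(p,(446.6,65.8),T,.036)
def d(a,b,n):
    v=b-a;print(n,a[:2],b[:2],'len',np.linalg.norm(v),'ang',np.degrees(np.arctan2(v[1],v[0])),'mid',(a+b)[:2]/2)
d(hs,hr,'holes');d(pn,pf,'pins');print('TCP',T[:3,3])
yaw=np.arctan2(T[1,0],T[0,0])
print('hole mid in tool',T[:3,:3].T@((hs+hr)/2-T[:3,3]),'pinmid in tool',T[:3,:3].T@((pn+pf)/2-T[:3,3]))
E
```

```text
holes [ 0.3956 -0.2951] [ 0.5799 -0.3379] len 0.1891997598593517 ang -13.05528077165014 mid [ 0.4878 -0.3165]
pins [ 0.4301 -0.1804] [ 0.6144 -0.2272] len 0.19011816584442615 ang -14.25150542939095 mid [ 0.5222 -0.2038]
TCP [ 0.4871 -0.3175  0.1479]
hole mid in tool [ 0.0004 -0.0012  0.0041] pinmid in tool [ 0.0087 -0.1187  0.1119]
```

```bash
python3 - <<'E'
from h import *
to([.5215,-.2049,.055],-14.1)
E
```

```text
tool [ 0.4871 -0.3176  0.1479] yaw -12.97 tilt [0.     0.0001]
shift norm [ 0.068 -0.98   0.774] turn norm rz 0.282
```

apply_moves:
  moves: "1 0.01 -0.15 0 0 0 0;1 0.018 -0.25 0 0 0 0;1 0.02 -0.3 0 0 0 0;1 0.02 -0.2 0.1 0 0 0.1;1 0 -0.08 0.2 0 0 0.1;1 0 0 0.2 0 0 0.08;1 0 0 0.15 0 0 0;1 0 0 0.06 0 0 0;1 0 0 0 0 0 0;1 0 0 0 0 0 0;1 0 0 0 0 0 0;1 0 0 0 0 0 0"

```text
t: 11.95
eef_pos: [0.5224, -0.2057, 0.064]
tool_rot: [0.0, 0.992, -0.123, 0.001]
contact_force: [-0.5, 0.5, -2.4]
gripper_width: 0.148
```

apply_moves:
  moves: "1 0 0 0 0 0 0;1 0 0 0 0 0 0;1 0 0 0 0 0 0;1 0 0 0 0 0 0;1 0 0 0 0 0 0;1 0 0 0 0 0 0"

```text
t: 12.45
eef_pos: [0.5215, -0.2051, 0.0627]
tool_rot: [-0.0, 0.992, -0.123, -0.0]
contact_force: [0.2, 0.1, -2.8]
gripper_width: 0.152
```

```bash
python3 - <<'E'
from h import *
s=bot.get_obs();print(s['t'],s['contact_force'],s['torque'],s['gripper_width'])
to([.5215,-.2049,.055],-14.1)
p=imaging.read_camera('wrist');save(p,'w8.png')
p=imaging.read_camera('scene');a=p['image'][:,:,::-1]
cv2.imwrite('pics/s8.png',cv2.resize(a[90:210,230:400],None,fx=4.5,fy=4.5,interpolation=2))
E
```

```text
12.45 [ 0.19585034  0.10774914 -2.80372979] [-0.02826425  0.00086224  0.00987203] 0.1515395448761962
tool [ 0.5215 -0.2051  0.0627] yaw -14.11 tilt [-0.0001  0.0001]
shift norm [-0.    -0.001  0.064] turn norm rz -0.002
```

View pics/w8.png

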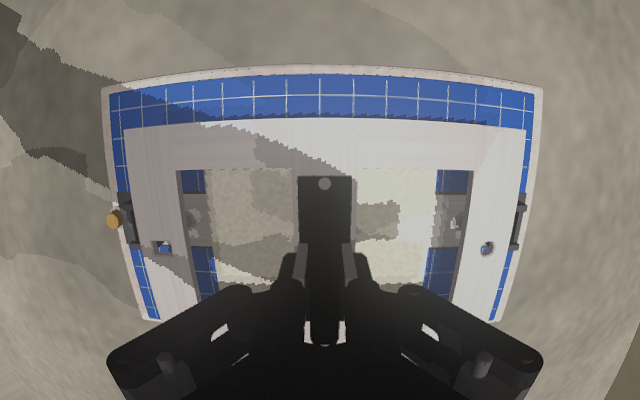

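View pics/s8.png

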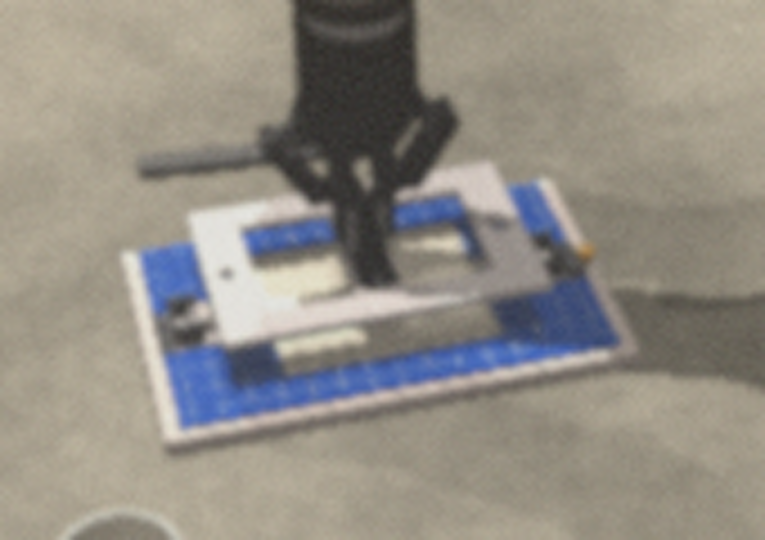

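apply_moves:
  moves: "1 0 0 0.06 0 0 0;1 0 0 0.04 0 0 0;1 0 0 0.015 0 0 0;1 0 0 0 0 0 0;1 0 0 0 0 0 0;1 0 0 0 0 0 0;1 0 0 0 0 0 0;1 0 0 0 0 0 0"

```text
t: 13.22
eef_pos: [0.5216, -0.2051, 0.0491]
tool_rot: [-0.0, 0.992, -0.123, 0.0]
contact_force: [0.9, -0.0, -3.0]
gripper_width: 0.147
```

```bash
cat > hz.py <<'E'
from h import *
import sys
s=bot.get_obs();print(s['t'],s['contact_force'],s['torque'],s['gripper_width'])
to([.5215,-.2049,.055],-14.1)
T=tool();p=imaging.read_camera('wrist');a=p['image'][:,:,::-1]
H1=cv2.resize(a[232:262,145:185],None,fx=10,fy=10,interpolation=cv2.INTER_NEAREST)
H2=cv2.resize(a[232:262,467:507],None,fx=10,fy=10,interpolation=cv2.INTER_NEAREST)
cv2.imwrite('pics/'+sys.argv[1],np.hstack([H1,H2]))
# expected pin tip pixel (pin est)
for P in ([.4301,-.1804,.036],[.6144,-.2272,.036]): print('pin tip expected px',wproj(p,np.array(P),T))
E
python3 hz.py z9.png
```

```text
13.2167 [ 0.89161633 -0.00339091 -2.98600807] [-3.45286444e-02 -1.89301406e-02 -5.82716206e-05] 0.14670889501342996
tool [ 0.5216 -0.2051  0.0491] yaw -14.12 tilt [ 0.0003 -0.    ]
shift norm [-0.001 -0.002 -0.05 ] turn norm rz -0.004
pin tip expected px [167.60750669 240.58953414]
pin tip expected px [481.00888388 241.46259843]
```

View pics/z9.png

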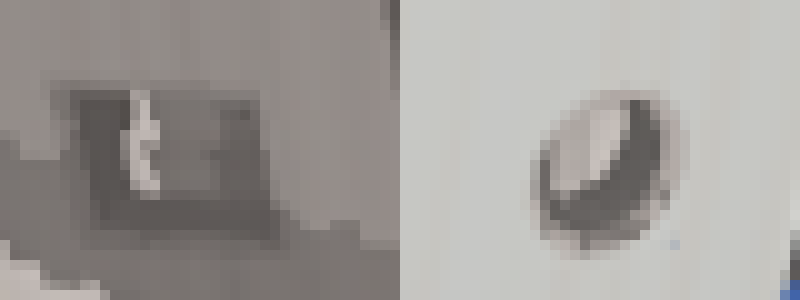

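apply_moves:
  moves: "1 0 0 0.01 0 0 0;1 0 0 0.01 0 0 0;1 0 0 0.01 0 0 0;1 0 0 0.005 0 0 0;1 0 0 0 0 0 0;1 0 0 0 0 0 0;1 0 0 0 0 0 0"

```text
t: 13.85
eef_pos: [0.5217, -0.2052, 0.0457]
tool_rot: [-0.0, 0.992, -0.123, 0.0]
contact_force: [-4.5, 1.4, 8.6]
gripper_width: 0.147
```

```bash
python3 hz.py z10.png
```

```text
13.85 [-4.53647454  1.38486708  8.64499235] [0.41026453 0.64052279 0.00738   ] 0.14736993769704104
tool [ 0.5217 -0.2052  0.0457] yaw -14.13 tilt [0.0007 0.0007]
shift norm [-0.002 -0.002 -0.078] turn norm rz -0.007
pin tip expected px [165.03787379 242.84219691]
pin tip expected px [483.29188592 243.65032024]
```

View pics/z10.png

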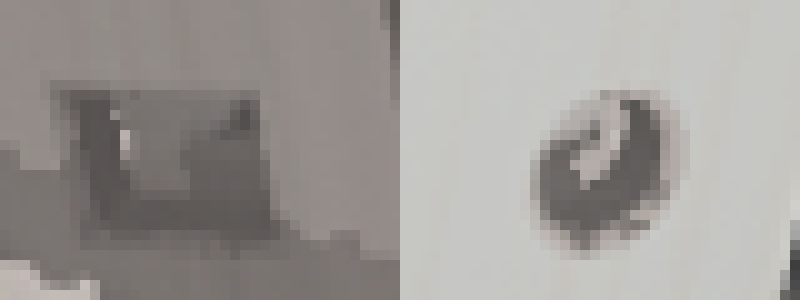

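Contact is about 11 N, with a side force in tool -x of about 4.7 N. The picture agrees that the far pin sits left of the round hole. I ease up, shift about 0.8 mm to -x and try again.

apply_moves:
  moves: "1 0 0 -0.015 0 0 0;1 -0.007 0 0 0 0 0;1 0 0 0 0 0 0;1 0 0 0.01 0 0 0;1 0 0 0.005 0 0 0;1 0 0 0 0 0 0;1 0 0 0 0 0 0"

```text
t: 14.48
eef_pos: [0.5207, -0.2049, 0.0456]
tool_rot: [-0.0, 0.992, -0.123, 0.0]
contact_force: [-3.9, 2.1, 11.4]
gripper_width: 0.146
```

```bash
python3 hz.py z11.png
```

```text
14.4833 [-3.86166321  2.0564226  11.43905507] [0.49699247 0.83539731 0.0325309 ] 0.14626356866896095
tool [ 0.5207 -0.2049  0.0456] yaw -14.13 tilt [0.0001 0.0009]
shift norm [ 0.007 -0.002 -0.079] turn norm rz -0.007
pin tip expected px [166.52198026 242.96401297]
pin tip expected px [484.94929879 243.69640636]
```

View pics/z11.png

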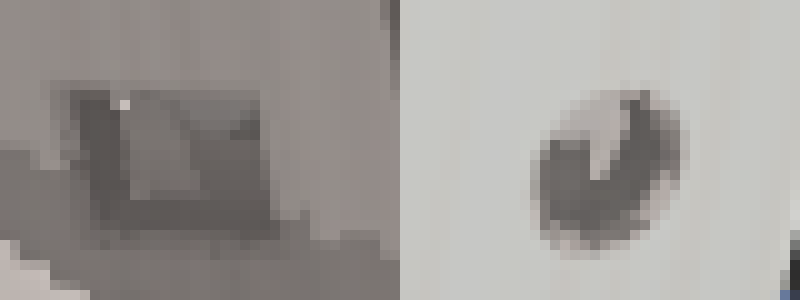

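```bash
cat > ov.py <<'E'
from h import *
import sys
hx,hy,hz=.0004,-.0012,.0101
pn=np.array([.4301,-.1804,.036]);pf=np.array([.6144,-.2272,.036])
def run(a,p,T,out,zoom=14,c0=((140,228),(462,228)),w=28):
    ims=[]
    for k,(x0,y0) in enumerate(c0):
        im=cv2.resize(a[y0:y0+40,x0:x0+w*2-6],None,fx=zoom*.55,fy=zoom*.55,interpolation=cv2.INTER_NEAREST);z=zoom*.55
        def poly(pts,col):
            q=np.array([(wproj(p,P,T)-[x0,y0]+.5)*z for P in pts]);cv2.polylines(im,[np.int32(np.round(q))],True,col,1)
        t=np.linspace(0,2*np.pi,40)
        sx=-.095 if k==0 else .095
        for zz,col in ((hz,(0,0,255)),(hz-.006,(0,200,255))):
            if k==0: pts=[(sx+hx+X,hy+Y) for X,Y in ((-.0065,-.0045),(.0065,-.0045),(.0065,.0045),(-.0065,.0045))]
            else: pts=[(sx+hx+.0045*np.cos(b),hy+.0045*np.sin(b)) for b in t]
            poly([T[:3,:3]@np.array([X,Y,zz])+T[:3,3] for X,Y in pts],col)
        P0=pn if k==0 else pf
        poly([P0+[.003*np.cos(b),.003*np.sin(b),0] for b in t],(0,255,0))
        poly([P0+[.004*np.cos(b),.004*np.sin(b),-.001] for b in t],(255,0,0))
        ims.append(im)
    cv2.imwrite('pics/'+out,np.hstack(ims))
if __name__=='__main__':
    T=tool();p=imaging.read_camera('wrist');run(p['image'][:,:,::-1].copy(),p,T,sys.argv[1])
E
python3 ov.py o11.png
```

```text
(no output)
```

View pics/o11.png

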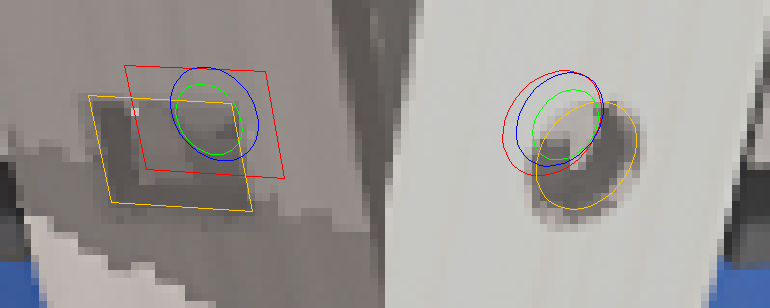

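```bash
cat > f.py <<'E'
from h import *
F=[];M=[]
for i in range(3):
    s=bot.get_obs();T=tool();Rm=T[:3,:3];F.append(Rm.T@s['contact_force']);M.append(Rm.T@s['torque'])
    if i<2: imaging.read_camera('wrist')
np.set_printoptions(precision=3,suppress=True)
print('t',round(s['t'],2),'Ftool',np.mean(F,0),'Mtool',np.mean(M,0),'z',T[2,3],'tilt(ux_z,uy_z)mrad',1000*T[2,:2])
Rm=T[:3,:3]
u=np.array([.9692,-.2464,0]);v=np.array([-.2464,-.9692,0]);d=T[:3,3]-[.5215,-.2049,0]
print('pos rel x,y mm',1000*d@u,1000*d@v,'yaw',np.degrees(np.arctan2(T[1,0],T[0,0])))
E
python3 f.py
```

```text
t 14.68 Ftool [ -4.455  -1.479 -11.178] Mtool [ 0.273 -0.928 -0.04 ] z 0.04561279763727599 tilt(ux_z,uy_z)mrad [ 0.023 -0.862]
pos rel x,y mm -0.7821280378783494 0.24370220520669966 yaw -14.128757183029924
```

apply_moves:
  moves: "1 0 0 -0.015 0 0 0;1 0.004 -0.004 0 0 0 0;1 0 0 0 0 0 0;1 0 0 0.01 0 0 0;1 0 0 0.005 0 0 0;1 0 0 0 0 0 0;1 0 0 0 0 0 0;1 0 0 0 0 0 0"

```text
t: 15.35
eef_pos: [0.5217, -0.2041, 0.0448]
tool_rot: [-0.0, 0.992, -0.122, 0.0]
contact_force: [1.0, 1.3, 3.4]
gripper_width: 0.153
```

```bash
python3 f.py
```

```text
t 15.45 Ftool [ 0.423 -2.058 -3.34 ] Mtool [ 0.461 -0.513 -0.226] z 0.04474651758104185 tilt(ux_z,uy_z)mrad [ 0.153 -0.406]
pos rel x,y mm -0.02248704993700454 -0.7663080103517387 yaw -14.060058711057176
```

apply_moves:
  moves: "1 0 -0.004 -0.005 0 0 0;1 0 0 0 0 0 0;1 0 0 0.005 0 0 0;1 0 0 0 0 0 0;1 0 0 0 0 0 0;1 0 0 0 0 0 0;1 0 0 0 0 0 0"

```text
t: 16.03
eef_pos: [0.5216, -0.2041, 0.0448]
tool_rot: [0.0, 0.992, -0.123, 0.0]
contact_force: [1.4, 1.3, 4.1]
gripper_width: 0.155
```

```bash
python3 f.py; python3 ov.py o12.png
```

```text
t 16.13 Ftool [ 0.966 -1.939 -4.293] Mtool [ 0.37  -0.317 -0.263] z 0.044799210337687995 tilt(ux_z,uy_z)mrad [ 0.401 -0.014]
pos rel x,y mm -0.10581414635502351 -0.8024003344714233 yaw -14.107099822781366
```

View pics/o12.png

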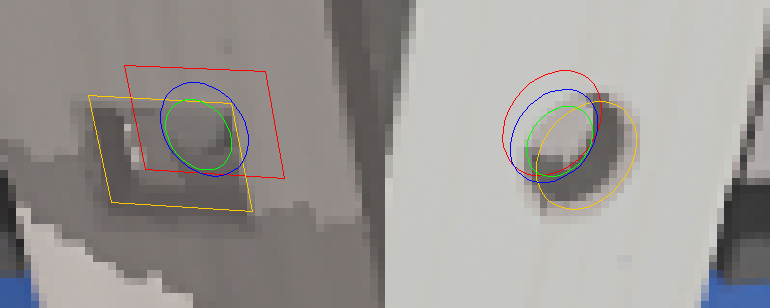

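apply_moves:
  moves: "1 0 0 0.005 0 0 0;1 0 0 0.005 0 0 0;1 0 0 0 0 0 0;1 0 0 0 0 0 0;1 0 0 0 0 0 0;1 0 0 0 0 0 0"

```text
t: 16.68
eef_pos: [0.5218, -0.2041, 0.044]
tool_rot: [-0.0, 0.992, -0.123, 0.0]
contact_force: [2.0, 1.4, 7.9]
gripper_width: 0.152
```

```bash
python3 f.py
```

```text
t 16.78 Ftool [ 0.947 -1.817 -7.799] Mtool [ 0.46  -0.739 -0.276] z 0.04391718494732745 tilt(ux_z,uy_z)mrad [ 0.508 -0.276]
pos rel x,y mm 0.043796748988979256 -0.8354407168123374 yaw -14.104539866500568
```

apply_moves:
  moves: "1 0 0 -0.005 0 0 0;1 0 -0.001 0 0 0 -0.06;1 0 0 0 0 0 0;1 0 0 0.005 0 0 0;1 0 0 0 0 0 0;1 0 0 0 0 0 0;1 0 0 0 0 0 0"

```text
t: 17.37
eef_pos: [0.5217, -0.2041, 0.0439]
tool_rot: [-0.0, 0.993, -0.121, 0.0]
contact_force: [2.1, 1.2, 7.0]
gripper_width: 0.148
```

```bash
python3 f.py;python3 ov.py o13.png
```

```text
t 17.47 Ftool [ 1.269 -1.619 -7.335] Mtool [ 0.433 -0.738 -0.087] z 0.04388086353528217 tilt(ux_z,uy_z)mrad [ 0.541 -0.224]
pos rel x,y mm -0.006002108716475302 -0.8051420799478325 yaw -13.895149800738107
```

View pics/o13.png

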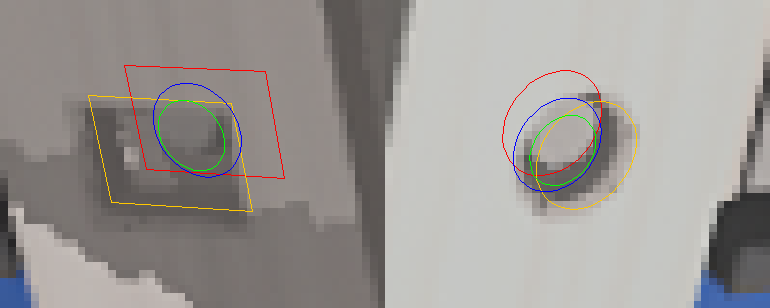

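apply_moves:
  moves: "1 0 -0.001 0.005 0 0 0;1 0 0 0.005 0 0 0;1 0 0 0 0 0 0;1 0 0 0 0 0 0;1 0 0 0 0 0 0"

```text
t: 17.93
eef_pos: [0.5219, -0.2041, 0.0431]
tool_rot: [-0.0, 0.993, -0.121, 0.0]
contact_force: [1.3, 1.2, 11.1]
gripper_width: 0.151
```

```bash
python3 f.py
```

```text
t 18.03 Ftool [  1.038  -1.578 -11.468] Mtool [ 0.432 -1.174 -0.093] z 0.04306981779417558 tilt(ux_z,uy_z)mrad [ 0.734 -0.375]
pos rel x,y mm 0.13748492242461244 -0.8379903783708724 yaw -13.897104003236802
```

```bash
python3 - <<'E'
from h import *
p=imaging.read_camera('wrist');a=p['image'][:,:,::-1]
o=[]
for (x0,y0) in ((145,232),(467,232)):
    c=a[y0:y0+30,x0:x0+38].astype(float);lo,hi=np.percentile(c,2),np.percentile(c,90)
    c=np.clip((c-lo)/(hi-lo)*255,0,255).astype(np.uint8)
    o.append(cv2.resize(c,None,fx=10,fy=10,interpolation=cv2.INTER_NEAREST))
cv2.imwrite('pics/z14.png',np.hstack(o))
E
```

```text
(no output)
```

View pics/z14.png

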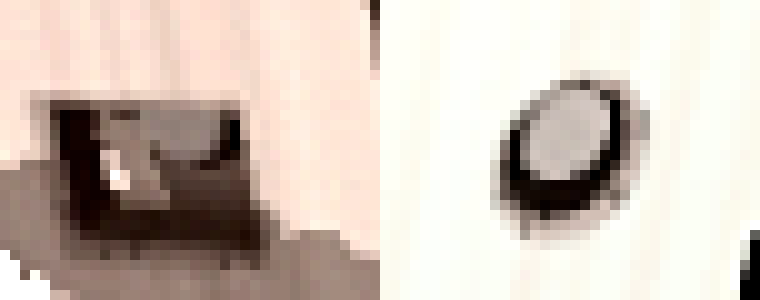

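The contrast-stretched view shows the far pin well inside the round hole. The near pin is still under the slot's image-up (-y) edge. I ease up, turn about the far pin, and press lightly again.

apply_moves:
  moves: "1 0 0 -0.015 0 0 0;1 0 -0.004 0 0 0 0.05;1 0 -0.0035 0 0 0 0.05;1 0 0 0 0 0 0;1 0 0 0.007 0 0 0;1 0 0 0 0 0 0;1 0 0 0 0 0 0"

```text
t: 18.67
eef_pos: [0.5212, -0.2029, 0.0426]
tool_rot: [0.0, 0.992, -0.124, -0.0]
contact_force: [1.4, 0.7, -2.7]
gripper_width: 0.149
```

```bash
cat > zz.py <<'E'
from h import *
import sys
p=imaging.read_camera('wrist');a=p['image'][:,:,::-1]
o=[]
for (x0,y0) in ((145,232),(467,232)):
    c=a[y0:y0+30,x0:x0+38].astype(float);lo,hi=np.percentile(c,2),np.percentile(c,90)
    c=np.clip((c-lo)/(hi-lo)*255,0,255).astype(np.uint8)
    o.append(cv2.resize(c,None,fx=10,fy=10,interpolation=cv2.INTER_NEAREST))
cv2.imwrite('pics/'+sys.argv[1],np.hstack(o))
E
python3 f.py; python3 zz.py z15.png
```

```text
t 18.77 Ftool [ 1.24  -1.025  3.006] Mtool [ 0.137  0.27  -0.074] z 0.04272098029209856 tilt(ux_z,uy_z)mrad [-0.714  0.191]
pos rel x,y mm -0.7343166389234226 -1.9107736744842636 yaw -14.290796296501371
```

View pics/z15.png

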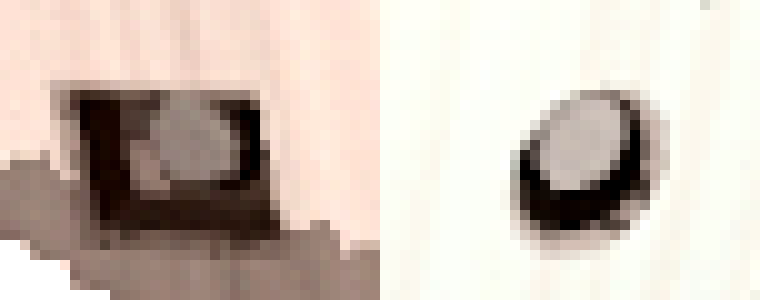

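Both pin tips now show inside their holes and the vertical load has dropped to the template's weight. I let it down further.

apply_moves:
  moves: "1 0 0 0.008 0 0 0;1 0 0 0.008 0 0 0;1 0 0 0.008 0 0 0;1 0 0 0 0 0 0;1 0 0 0 0 0 0;1 0 0 0 0 0 0"

```text
t: 19.32
eef_pos: [0.5217, -0.203, 0.0405]
tool_rot: [0.0, 0.992, -0.124, 0.0]
contact_force: [-0.0, -0.2, 0.6]
gripper_width: 0.148
```

```bash
python3 f.py; python3 zz.py z16.png
```

```text
t 19.42 Ftool [ 0.21  -0.115 -0.634] Mtool [ 0.057  0.021 -0.048] z 0.04050369076395644 tilt(ux_z,uy_z)mrad [0.271 0.01 ]
pos rel x,y mm -0.21534311486525382 -1.8532854084365988 yaw -14.278735752059633
```

View pics/z16.png

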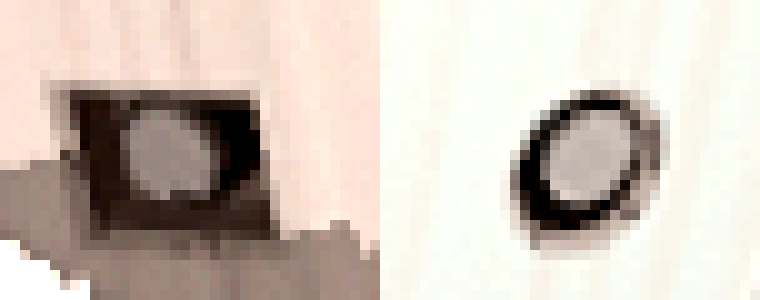

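apply_moves:
  moves: "1 0 0 0.01 0 0 0;1 0 0 0.01 0 0 0;1 0 0 0.01 0 0 0;1 0 0 0.01 0 0 0;1 0 0 0.01 0 0 0;1 0 0 0 0 0 0;1 0 0 0 0 0 0;1 0 0 0 0 0 0"

```text
t: 20.13
eef_pos: [0.5214, -0.2029, 0.034]
tool_rot: [0.0, 0.992, -0.124, -0.0]
contact_force: [1.3, -0.8, -4.3]
gripper_width: 0.149
```

```bash
python3 f.py
```

```text
t 20.23 Ftool [1.27  0.291 4.016] Mtool [-0.121  0.197  0.023] z 0.03413575997709252 tilt(ux_z,uy_z)mrad [-0.577  0.109]
pos rel x,y mm -0.5962070949717697 -1.8692934667286503 yaw -14.272032736172163
```

apply_moves:
  moves: "1 0 0 0.01 0 0 0;1 0 0 0.01 0 0 0;1 0 0 0.01 0 0 0;1 0 0 0.01 0 0 0;1 0 0 0.008 0 0 0;1 0 0 0 0 0 0;1 0 0 0 0 0 0;1 0 0 0 0 0 0"

```text
t: 20.9
eef_pos: [0.5217, -0.2029, 0.0285]
tool_rot: [-0.0, 0.992, -0.124, -0.0]
contact_force: [1.3, -0.5, -4.9]
gripper_width: 0.148
```

```bash
python3 f.py
```

```text
t 21.0 Ftool [0.623 0.362 5.536] Mtool [-0.094  0.342 -0.044] z 0.028561627900438622 tilt(ux_z,uy_z)mrad [-0.101 -0.032]
pos rel x,y mm -0.37051484190417694 -1.9698320538572596 yaw -14.267468648960163
```

apply_moves:
  moves: "1 0 0 0.006 0 0 0;1 0 0 0.006 0 0 0;1 0 0 0 0 0 0;1 0 0 0 0 0 0;1 0 0 0 0 0 0"

```text
t: 21.42
eef_pos: [0.5217, -0.2029, 0.0281]
tool_rot: [-0.0, 0.992, -0.124, 0.0]
contact_force: [-2.1, 0.8, 7.1]
gripper_width: 0.151
```

```bash
python3 f.py
```

```text
t 21.52 Ftool [-2.419 -0.611 -6.954] Mtool [ 0.04  -0.577 -0.048] z 0.02810983615901136 tilt(ux_z,uy_z)mrad [ 0.147 -0.904]
pos rel x,y mm -0.2732581278219597 -1.9999502207101343 yaw -14.280089648210431
```

```bash
python3 - <<'E'
from h import *
p=imaging.read_camera('wrist');a=p['image'][:,:,::-1]
A=cv2.resize(a[200:285,95:215],None,fx=6,fy=6,interpolation=cv2.INTER_NEAREST)
B=cv2.resize(a[200:285,435:555],None,fx=6,fy=6,interpolation=cv2.INTER_NEAREST)
cv2.imwrite('pics/s17.png',cv2.resize(np.hstack([A,B]),(800,283),interpolation=cv2.INTER_AREA));save(p,'w17.png')
p=imaging.read_camera('scene');a=p['image'][:,:,::-1]
cv2.imwrite('pics/sc17.png',cv2.resize(a[90:210,230:400],None,fx=4.5,fy=4.5,interpolation=2))
E
```

```text
(no output)
```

View pics/s17.png

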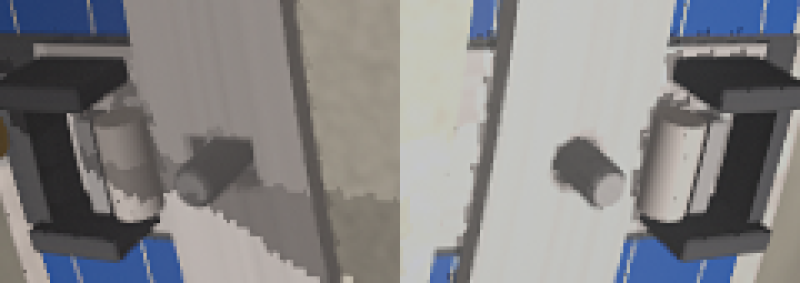

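View pics/sc17.png

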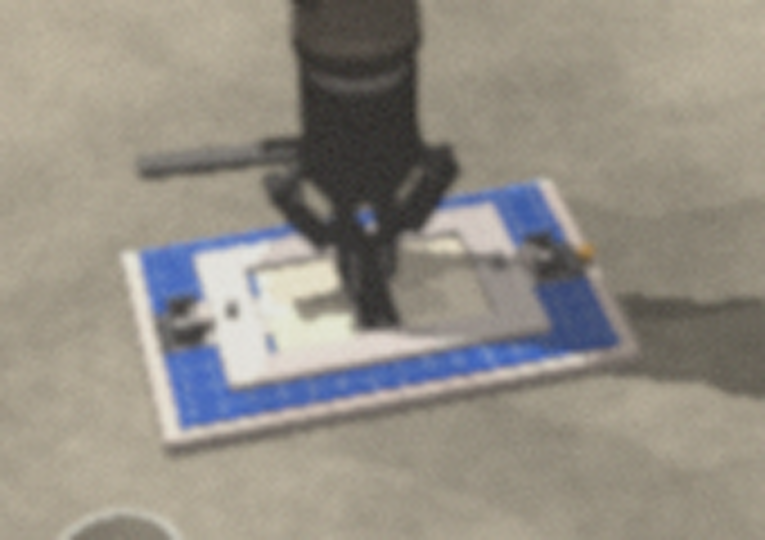

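Both pins stand through their holes and both rollers lie over the plate's edges. One slightly firmer press, then I relieve and open.

apply_moves:
  moves: "1 0 0 0.004 0 0 0;1 0 0 0.002 0 0 0;1 0 0 0 0 0 0;1 0 0 0 0 0 0;1 0 0 0 0 0 0"

```text
t: 22.03
eef_pos: [0.5217, -0.2029, 0.0281]
tool_rot: [-0.001, 0.992, -0.124, 0.0]
contact_force: [-5.5, 2.4, 14.8]
gripper_width: 0.152
```

```bash
python3 f.py
```

```text
t 22.13 Ftool [ -5.785  -1.233 -15.507] Mtool [ 0.194 -1.118 -0.041] z 0.0280902325712877 tilt(ux_z,uy_z)mrad [ 0.201 -1.506]
pos rel x,y mm -0.29399143671835304 -2.0090897372021086 yaw -14.286241803646918
```

apply_moves:
  moves: "1 0 0 -0.005 0 0 0;1 0 0 -0.004 0 0 0;1 0 0 0 0 0 0;0.4 0 0 0 0 0 0;0.2 0 0 0 0 0 0;-0.2 0 0 0 0 0 0;-0.6 0 0 0 0 0 0;-1 0 0 0 0 0 0;-1 0 0 0 0 0 0;-1 0 0 0 0 0 0;-1 0 0 0 0 0 0"

```text
t: 23.05
eef_pos: [0.5216, -0.203, 0.0275]
tool_rot: [-0.0, 0.992, -0.124, -0.0]
contact_force: [-0.8, -0.2, 0.4]
gripper_width: 1.001
```

```bash
python3 f.py; python3 - <<'E'
from h import *
p=imaging.read_camera('wrist');save(p,'w18.png')
E
```

```text
t 23.15 Ftool [-0.207  0.305  0.146] Mtool [-0.001 -0.01  -0.013] z 0.027513742420124863 tilt(ux_z,uy_z)mrad [-0.03  -0.012]
pos rel x,y mm -0.3422587949755528 -1.9267532185619138 yaw -14.2703539967889
```

View pics/w18.png

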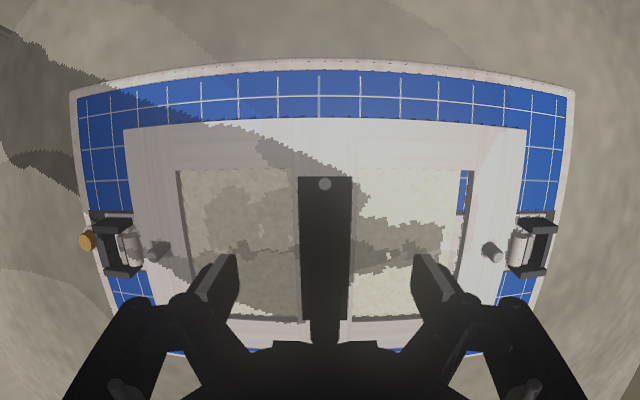

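The fingers are open and clear of the block, with zero load. I go straight up.

apply_moves:
  moves: "-1 0 0 -0.05 0 0 0;-1 0 0 -0.15 0 0 0;-1 0 0 -0.25 0 0 0;-1 0 0 -0.3 0 0 0;-1 0 0 -0.3 0 0 0;-1 0 0 -0.3 0 0 0;-1 0 0 -0.15 0 0 0;-1 0 0 0 0 0 0;-1 0 0 0 0 0 0;-1 0 0 0 0 0 0;-1 0 0 0 0 0 0;-1 0 0 0 0 0 0"

```text
t: 24.2
eef_pos: [0.5208, -0.2027, 0.2063]
tool_rot: [-0.0, 0.992, -0.124, -0.001]
contact_force: [-0.1, 0.6, 0.1]
gripper_width: 1.002
```

```bash
python3 f.py; python3 - <<'E'
from h import *
T=tool();p=imaging.read_camera('wrist');save(p,'w19.png')
a=p['image'][:,:,::-1];cv2.imwrite('pics/w19z.png',cv2.resize(a[100:260,205:445],None,fx=3.3,fy=3.3,interpolation=2))
p=imaging.read_camera('scene');a=p['image'][:,:,::-1]
cv2.imwrite('pics/sc19.png',a)
E
```

```text
t 24.3 Ftool [ 0.091 -0.269  0.483] Mtool [-0.004  0.007 -0.027] z 0.20661257793420126 tilt(ux_z,uy_z)mrad [-1.811  0.347]
pos rel x,y mm -0.8598384409003444 -1.8871511542178963 yaw -14.280341130928047
```

View pics/w19z.png

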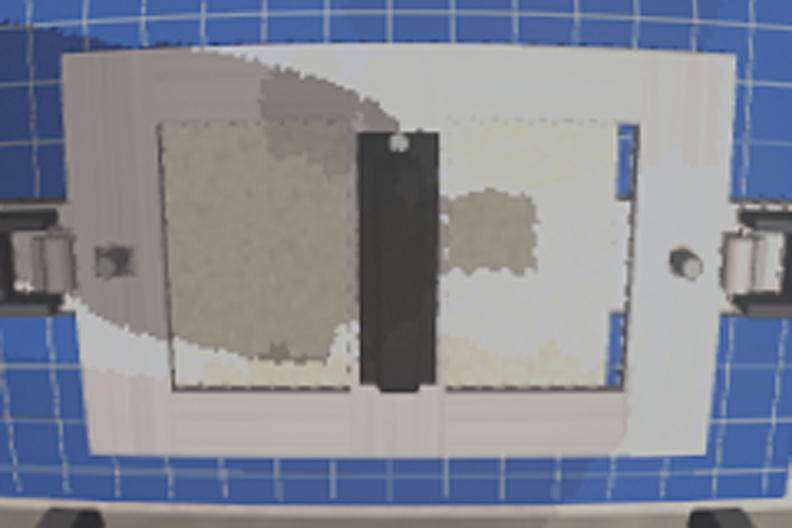

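View pics/sc19.png

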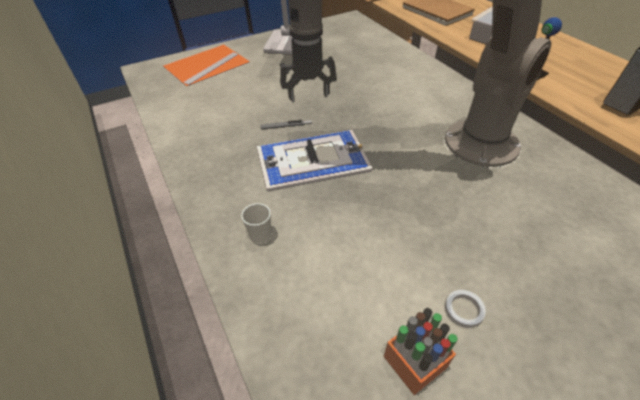

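The template lies flat and square. Pins show through both holes, at crop pixels (115,262) and (687,264), with the rollers over both ends. The cup, tape, knife and basket are where they were.

```bash
python3 -c "
from station import bot
print(bot.hand_in(), bot.get_obs()['t'])"
```

```text
the job is handed in; nothing more can be done
the job is handed in; nothing more can be done
```

The template is hung on both pins and lies flat on the mat. The gripper is open and clear above it, and the job was handed in at about 24 s of the 58 s limit.

**What I did**
- I gripped the template by its block and carried it to the board.
- I found both pins with the wrist camera and lined the holes up by feel and close-up view.
- The first tries did not go in. The plate rested on the pin tips with about 10–15 N, and for a while the round hole was over its pin while the slot end still sat on the near pin. I eased up, turned and shifted it slightly, and then both pins entered freely.
- I let it down over both pins while holding it, pressed it past the rollers, released it and went straight up. The highest load I read was about 18 N (limit 45 N).

**Last checks**
- **Seated height:** pressing harder no longer lowered it. It stopped with the underside at about 18 mm, the mat's height.
- **Pins and rollers:** the images show both pins standing through their holes and both rollers over the plate's ends.
- **Bystanders:** the final scene image shows the cup, tape, knife and basket where they were.
- **Robot:** the force reading is about zero, so nothing is being touched.

**Disagreements**
- The first vision estimate was about 1–2 mm off sideways across the board, so force and close-up view settled the position.
- During the last press the moment suggested the near end carried more of the load. I judged both ends flat from the images and the unchanged height, not from a separate measurement at each end.

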